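# Park the specimen arm of the cut-off saw

### The job

The cut on the small bench saw is finished. First switch the saw off by pressing down the raised end of its rocker switch; then push the counterweighted specimen arm up by the rubber crossbar that stands out to the left at its front, past its balance point, so that it tips over onto its rear stop and stays up on its own. Only push with the fingers, never grip the bar or fling the arm; leave the blade, the clamped specimen and everything lying around untouched.

Things in the scene. Friction and masses are not known exactly. Their poses are not given: they have to be found in the camera images.
- saw: bench saw, fixed: white housing, x -140 to 100, y +-75 mm, deck at z 45 mm. Origin on the worktop; x to the saw's rear, y to its left seen from the front, z up; front (-x) roughly to the robot. Grey motor tower x -55 to 45, y -75 to -27, top z 115; pivot cheeks x 53 to 97, y 11 to 59, top z 147, stop bracket there to z 202; fixed round dial, 28 mm wide, 12 high, on the front ledge at x -110, y 40
- saw_arm (a joint): specimen arm, hinged at pivot_point about the saw's y. 0 = down (start), 1.3 rad = back on its rear stop; grows as the crossbar goes up and rearward. Balance between 0.55 and 0.95 rad, different each time: below it the arm falls back, beyond it it sinks onto the rear stop by itself in 1 to 3 s (damped). Pushing the bar from the front takes about 3 to 8 N
- push_point (a point): place to push, on the axis of the crossbar (rubber rod along the saw's y, 110 mm long, 16 mm diameter), 40 mm from its free left (+y) end, 65 mm clear of its 10 mm stem at the right end. Moves on a circle of radius 150 mm about pivot_point in the saw's xz plane: arm down 123 mm in front of and 86 mm above the pivot (35 degrees above level, z 216 mm), at 1.3 rad at 109.5 degrees
- lift_bar: the rubber rod of the crossbar, origin at its centre (15 mm right of push_point)
- bar_spine: aluminium strip 116 x 6 x 13 mm screwed along the back of the crossbar (with the arm down it spans 4 to 10 mm behind the rod's centre, 4 mm below it to 9 mm above it); origin at the rod's centre. Not pressed on when the bar is pushed from the front or from below
- pivot_point (a point): point on the arm's hinge axis straight behind push_point (same y): x 75, y 100, z 130 mm in the saw's frame; nothing solid there
- rocker (a joint): black paddle rocker on the saw's front ledge, centre x -112, y -41, z 53 mm in the saw's frame, 24 x 50 mm, long along the saw's y. 0 = on (start: the ribbed end on the -y side, right seen from the front, stands up), 0.4 rad = off (that end fully down). It stays where left; pressing near the end takes 2 to 5 N
- rocker_raised_end (a point): point on the top face of the rocker's raised (ribbed) end, 18 mm from its axis, about 61 mm above the worktop at the start; it goes down about 7 mm
- saw_blade: thin upright blade, 100 mm diameter, in the saw's xz plane at y 0; origin at its centre, x -20, y 0, z 95 mm in the saw's frame. Not to be touched
- held_specimen: cylindrical black specimen, 30 mm diameter, 12 mm thick, clamped in the arm's chuck beside the blade; origin at the centre of its rear face. Rides up with the arm; not to be touched
- loupe: stand magnifier, 39 mm diameter, 38 mm high, origin under its centre; bystander
- petri_dish: glass dish, 60 mm diameter, 14 mm high, origin under its centre; bystander
- specimen_1: cylindrical specimen, 30 mm diameter, 14 mm high, origin under its centre; bystander in front of the saw
- specimen_2: cylindrical specimen, 30 mm diameter, 16 mm high, origin under its centre; bystander in front of the saw
- specimen_7: cylindrical specimen, 30 mm diameter, 17 mm high, origin under its centre; bystander standing on the saw's deck under the crossbar
- tweezers: tweezers, 120 x 12 x 9 mm, origin under the middle; bystander
- tape_roll: roll of tape lying flat, 84 mm diameter, 19 mm high, origin under its centre; bystander

How it is judged:
On the way, in this order (a step that is already met when the one before it is completed fails the run):
1. the rocker switch is pressed to off while the arm is still down (value of joint rocker above 0.32 rad and value of joint saw_arm below 0.1 rad), for 0.1 s.
2. the fingers push the crossbar up (value of joint saw_arm above 0.35 rad and contact force between the fingers and lift_bar above 0.2 N), for 0.05 s.
3. the arm lies on its rear stop (value of joint saw_arm above 1.25 rad), for 0.2 s.
At the end, for the whole second after the job is handed in: The arm rests on its rear stop (joint above 1.25 of 1.3 rad, at rest, not touched by the robot) and the rocker is at off (above 0.32 of 0.4 rad); the small things round the saw are where they stood (within 20 mm) (value of joint saw_arm above 1.25 rad and velocity of joint saw_arm between -0.05 and 0.05 rad/s and value of joint rocker above 0.32 rad).
It fails at once if the arm is raised while the switch is still on (value of joint saw_arm above 0.12 rad and value of joint rocker below 0.3 rad).
It fails at once if the arm is flung (faster than 3 rad/s) (velocity of joint saw_arm above 3 rad/s or velocity of joint saw_arm below -3 rad/s).
It fails at once if the crossbar is gripped (fingers press on its rubber front and on its metal back at once) (contact force between the fingers and lift_bar above 2 N and contact force between the fingers and bar_spine above 2 N).
It fails at once if the blade or the clamped specimen is touched (contact force between any of the fingers, the arm and saw_blade above 1 N or contact force between any of the fingers, the arm and held_specimen above 1 N).
It fails at once if a bystander is lifted or shifted by more than 20 mm (distance of any of loupe, petri_dish, specimen_1, specimen_2, specimen_7, tweezers, tape_roll from where it was at the start of the episode above 0.02 m).
It also fails if it takes over 58 s, if anything falls off the work surface, if the arm or the gripper's body presses on something with over 40 N, if the wrist force passes 120 N, or if a joint passes its speed limit or range.

### The arm

A 6-joint arm with a two-finger parallel gripper is mounted at the origin on a cart in front of the work surface, level with it; the furniture and walls round the work are solid. World frame = base frame: x ahead of the robot, y to its left, z up, the work surface at z = 0. Lengths are in m, angles in rad, forces in N, time in s.
With the tool pointing down it reaches from about 0.375 to 0.9 m from the base axis. Payload 3.1 kg.
Tool frame: the origin (TCP) lies at the centre of the arm's flange, where the gripper is bolted on; the fingertips stand 182 mm ahead of it and the grasp point (between the pads) lies 164 mm ahead of it; z points along the fingers, y is the line along which they close (so a half turn about z gives the same grasp; the last joint's range is limited). The gripper opens to 87 mm and grips with 3 to 60 N. Pads are 19 mm wide; open, the fingers measure 117 mm over their backs; the gripper's body (75 mm by 190 mm) begins 51 mm behind the grasp point.
Start: joints at [1.079, 0.527, 1.433, -0, 1.181, -0.178], TCP at [0.192, 0.595, 0.405] pointing down, gripper open.
Joint ranges: [-3.08, 3.08], [-0.75, 2.2], [0.22, 2.44], [-1.43, 4.57], [0, 2.65], [-2.85, 2.85]. Speed limits (rad/s): [2.79, 2.79, 3.14, 3.14, 3.14, 3.14].

### API

Orientations are given as a unit quaternion [x, y, z, w].
In Python, from rig import * gives the robot as it stands.
- The arm moves only by the tool move_arm, never from a script. Its argument "commands" is a list that holds one entry, the list of rows, each a list of 6 numbers: the shift along the tool's x, y, z in units of 40 mm (1.0 is 40 mm), then the turn, a rotation vector about the tool's x, y, z in rad. A call has 1 to 12 rows; each row is the pose to reach, as a shift and turn from the pose commanded when the call began, along the tool's axes at that moment; what a row does not reach only later rows make up. A row lasts 1/8 s, in which the tool goes at most 62.5 mm and 10.7 degrees, less where a joint would pass 70% of its speed; a pose out of reach is approached as far as the arm can. A call with a gripper value outside its range is refused whole. "claw" is the closure, from -1 (fully open) to 1 (shut), so that 0 is half open, set as the call begins (left out, the last holds). The fingers move at their own pace and stop on an object; "squeeze" is the grip in N (left out, the last holds). Time passes only in rows, so rows that repeat a pose let the fingers close. It gives the time, the measured TCP pose, the force, the opening and the grip force at its end, in the units of the state.
- get_obs(): the state, without advancing time (a new reading comes with each control period).
- camera(name): name is "scene" or "top" or "wrist"; returns a dict with "pixels" (400x640x3 uint8, blue, green, red), "range_z" (400x640 float32, m along the optical axis (not along the pixel's ray), 0 where there is no reading), "camera_matrix" (3x3 intrinsics, pixels), "D" ([k1, k2, p1, p2, k3] as OpenCV has them; the pictures are not rectified), "extrinsics" (4x4, takes a point from world to camera coordinates). Camera axes: x right, y up, looking along -z (the intrinsics and any distortion apply to the point x, -y, -z); pixel columns grow to the right and rows downward; lengths in m; the calibration is good to about 2 mm. A picture is of the moment at which its call begins.
- hand_in(): hands the job in; it is judged then, once.
The state is a dict: "time": time; "q": joint angles; "joint_velocities": joint speeds; "joint_torque": joint torques, N m; "position": TCP position; "tool_rot": TCP orientation; "ft_force": force on the tool from outside, world axes, zero at the start; "moment": the same for the moment, N m; "grip_width": finger opening in m; "grip_force": force on a finger pad.
Only numpy, scipy, OpenCV 4.12 (cv2) and the standard library are available. Lean on these libraries where they do the work, as an engineer would, in place of code of your own. Each camera call takes 0.05 s, during which the arm holds its last target. There are 200 camera calls.

## Working session

There is one attempt and no reset: what is moved stays moved. The work goes in short steps, Python scripts to look and compute and a tool call to move; the robot and the scene stay as the last step left them, time stands still between calls to the robot, and variables do not carry over. Pictures are saved under pics/ and viewed, at most 10 in all, crops included, and the job is handed in when it is done.

Besides the shell and the picture viewer there is one more tool, called after ">>>" as name(argument=value, ...) on one line, values as JSON. move_arm: Moves the arm, as the interface text tells. Its arguments: {"type":"object","properties":{"commands":{"type":"array","items":{"type":"array","items":{"type":"array","items":{"type":"number"}}}},"claw":{"type":"number"},"squeeze":{"type":"number"}},"required":["commands"]}

```bash
mkdir -p pics
cat > h.py <<'E'
from rig import *
import numpy as np, cv2, pickle
from scipy.spatial.transform import Rotation as R
def grab(n,fn):
    c=camera(n); pickle.dump(c,open(fn+'.pkl','wb')); cv2.imwrite('pics/'+fn+'.png',c['pixels']); return c
def load(fn): return pickle.load(open(fn+'.pkl','rb'))
def ray(c,u,v):
    p=cv2.undistortPoints(np.array([[[u,v]]],float),np.array(c['camera_matrix']),np.array(c['D']))[0,0]
    E=np.array(c['extrinsics']); d=E[:3,:3].T@np.array([p[0],-p[1],-1]); o=-E[:3,:3].T@E[:3,3]; return o,d
def onz(c,u,v,z):
    o,d=ray(c,u,v); return o+d*(z-o[2])/d[2]
def depth(c,u,v):
    o,d=ray(c,u,v); return o+d*float(c['range_z'][int(v),int(u)])
def proj(c,P):
    E=np.array(c['extrinsics']); p=E[:3,:3]@np.array(P)+E[:3,3]; p=p*[1,-1,-1]
    return cv2.projectPoints(p.reshape(1,1,3),np.zeros(3),np.zeros(3),np.array(c['camera_matrix']),np.array(c['D']))[0].ravel()
E
python3 -c "
from h import *
for n in ['scene','top']:
    c=grab(n,n+'0'); print(n,-np.array(c['extrinsics'])[:3,:3].T@np.array(c['extrinsics'])[:3,3])
s=get_obs(); print(s)"
```

```text
scene [ 0.02645481 -0.14952399  0.80677246]
top [0.31711707 0.23591779 1.25079756]
{'time': 0.1, 'q': array([ 1.07951122e+00,  5.28387719e-01,  1.43374997e+00, -1.82065802e-05,
        1.18140349e+00, -1.78460817e-01]), 'joint_velocities': array([ 0.00078633, -0.00197779, -0.00367274,  0.0002972 ,  0.00031025,
       -0.00083721]), 'joint_torque': array([-5.10446553e-04, -4.40986741e+01, -1.77150249e+01,  6.35060482e-02,
        5.34101960e-02, -3.72834188e-05]), 'position': array([0.19214931, 0.59441576, 0.40386792]), 'tool_rot': array([ 1.55771666e-01,  9.87792609e-01, -9.22915191e-04, -3.12241243e-04]), 'ft_force': array([-0.50312757,  0.37035945, -0.25850158]), 'moment': array([-0.04363389, -0.00996969, -0.04017809]), 'grip_force': 0.0, 'grip_width': 0.08680445674416148}
```

View pics/scene0.png

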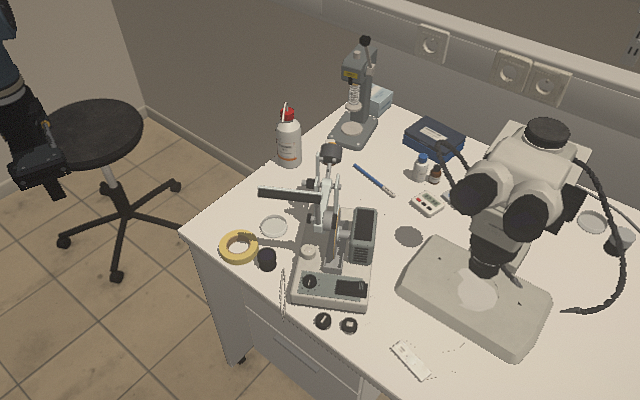

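View pics/top0.png

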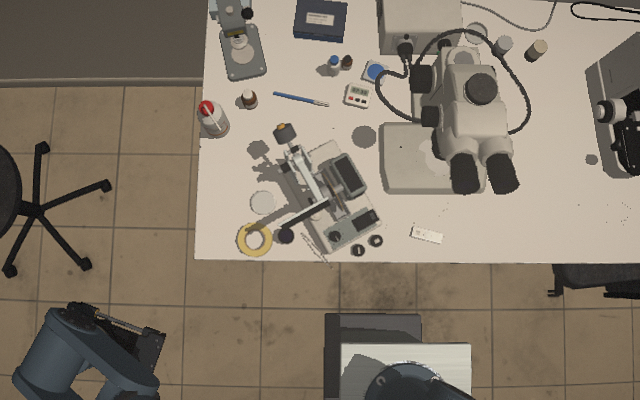

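```bash
python3 -c "
from h import *
a=load('scene0')['pixels'][130:340,220:420]; b=load('top0')['pixels'][110:270,225:395]
cv2.imwrite('pics/c1.png',np.hstack([cv2.resize(a,(560,588),interpolation=cv2.INTER_CUBIC)]))
cv2.imwrite('pics/c2.png',cv2.resize(b,None,fx=3.5,fy=3.5,interpolation=cv2.INTER_CUBIC))
"
```

```text
(no output)
```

View pics/c1.png

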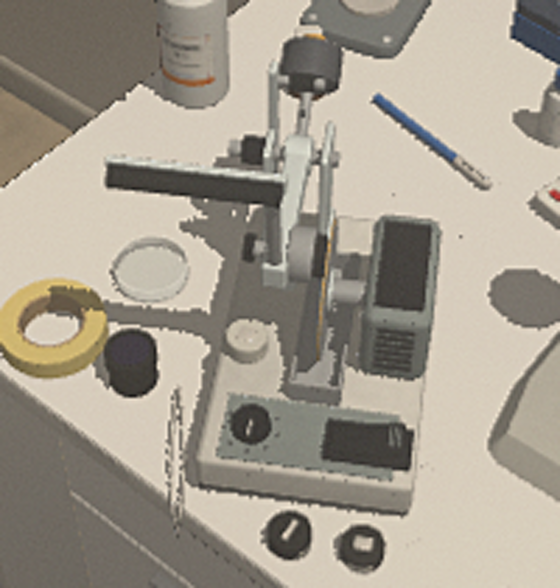

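View pics/c2.png

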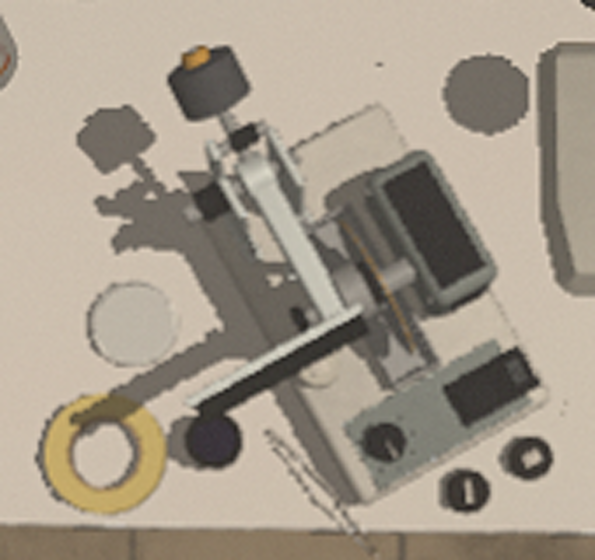

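```bash
cat > fit.py <<'E'
from h import *
from scipy.optimize import least_squares
S,T=load('scene0'),load('top0')
s=lambda u,v:(220+u/2.8,130+v/2.8); t=lambda u,v:(225+u/3.5,110+v/3.5)
def tri(a,b):
    o1,d1=ray(S,*a);o2,d2=ray(T,*b)
    k=np.linalg.lstsq(np.c_[d1,-d2],o2-o1,rcond=None)[0]
    p,q=o1+d1*k[0],o2+d2*k[1]; return (p+q)/2,np.linalg.norm(p-q)
L={'rocker':(s(367,443),t(492,385)),'dial':(s(250,424),t(383,440)),'barL':(s(107,176),t(196,406)),'barR':(s(285,192),t(365,322)),
'towFR':(s(424,310),t(492,280)),}
for k,(a,b) in L.items():
    p,e=tri(a,b); print(k,p.round(4),round(e,4),'depth',depth(S,*a).round(3),depth(T,*b).round(3))
M=[((-112,-41,53),L['rocker']),((-110,40,64),L['dial'])]
def W(p,m):
    c,n=np.cos(p[2]),np.sin(p[2]);m=np.array(m)/1000.;return np.array([p[0]+c*m[0]-n*m[1],p[1]+n*m[0]+c*m[1],m[2]])
def bar(dy): return (75-123,100+dy,216)
M+=[(bar(40),L['barL']),(bar(-70),L['barR'])]
f=lambda p:np.concatenate([np.r_[proj(S,W(p,m))-a,proj(T,W(p,m))-b] for m,(a,b) in M])
r=least_squares(f,[.6,.3,.4],loss='soft_l1'); p=r.x
print(p,f(p).reshape(-1,4).round(1)); np.save('saw.npy',p)
for n,m in dict(push=bar(0),piv=(75,100,130),rock_end=(-112,-59,61),dial=(-110,40,64),blade=(-20,0,95)).items(): print(n,W(p,m).round(4),np.hypot(*W(p,m)[:2]).round(3))
for n,(u,v) in dict(tape=(102,454),petri=(133,323),loupe=(212,440),sp1=(465,490),sp2=(526,457)).items(): print(n,onz(T,*t(u,v),.015).round(3))
E
python3 fit.py
```

```text
rocker [0.4416 0.1062 0.0514] 0.0003 depth [0.439 0.105 0.057] [0.441 0.107 0.057]
dial [0.4041 0.179  0.0489] 0.0009 depth [0.399 0.174 0.06 ] [0.403 0.18  0.058]
barL [0.4091 0.2967 0.2139] 0.0024 depth [0.404 0.292 0.221] [0.409 0.295 0.225]
barR [0.4611 0.1972 0.2217] 0.0039 depth [0.465 0.198 0.218] [0.485 0.192 0.042]
towFR [0.5023 0.1127 0.1308] 0.0054 depth [0.516 0.117 0.115] [0.508 0.11  0.086]
[0.51853842 0.19625319 0.50834657] [[-0.1 -0.1  0.2  0.4]
 [-0.2 -3.6  1.  -0.1]
 [ 0.9 -0.4  0.3  0.7]
 [-1.7  1.7 -0.4 -0.7]]
push [0.4279 0.2602 0.216 ] 0.501
piv [0.5354 0.3201 0.13  ] 0.624
rock_end [0.4494 0.0902 0.061 ] 0.458
dial [0.403  0.1777 0.064 ] 0.44
blade [0.5011 0.1865 0.095 ] 0.535
tape [0.394 0.372 0.015]
petri [0.485 0.353 0.015]
loupe [0.404 0.296 0.015]
sp1 [0.372 0.121 0.015]
sp2 [0.396 0.079 0.015]
```

```bash
cat >> h.py <<'E'
yaw=.495; sx=np.array([np.cos(yaw),np.sin(yaw),0]); sy=np.array([-np.sin(yaw),np.cos(yaw),0]); uz=np.array([0,0,1.])
def Rt(tilt,sg):  # tool z forward-down; tool y = sg*sy
    z=np.sin(tilt)*sx-np.cos(tilt)*uz; y=sg*sy; return np.c_[np.cross(y,z),y,z]
def row(tip,Rm,obs=None,show=True):
    s=obs or get_obs(); R0=R.from_quat(s['tool_rot']).as_matrix()
    tcp=np.array(tip)-.182*Rm[:,2]; d=R0.T@(tcp-s['position'])/.04
    w=R.from_matrix(R0.T@Rm).as_rotvec(); return np.r_[d,w].round(3)
def tipof(s=None):
    s=s or get_obs(); return s['position']+.182*R.from_quat(s['tool_rot']).as_matrix()[:,2]
E
python3 -c "
from h import *
for sg in (1,-1): print(sg,row([.449,.09,.30],Rt(np.radians(15),sg)).tolist())
T=load('top0'); print(depth(T,390,185),depth(T,465,180),depth(T,285,132))
"
```

```text
1 [-9.176, -10.877, -1.78, -0.107, -0.248, -0.803]
-1 [-9.176, -10.877, -1.78, -0.306, 0.132, 2.317]
[0.53122325 0.04332402 0.0245114 ] [ 0.47812307 -0.03001053  0.39183973] [0.6156406  0.29396852 0.1835757 ]
```

```bash
cat >> h.py <<'E'
def Rt(tilt):
    t=np.radians(tilt); z=np.sin(t)*sx-np.cos(t)*uz; y=np.cos(t)*sx+np.sin(t)*uz; return np.c_[np.cross(y,z),y,z]
E
python3 -c "
from h import *
print(row([.449,.09,.30],Rt(15)).tolist(), row([.20,.58,.31],Rt(15)).tolist())
"
```

```text
[-9.176, -10.877, -1.78, -0.251, -0.099, 0.759] [0.517, -1.138, -2.046, -0.251, -0.099, 0.759]
```

>>> move_arm(commands=[[[0, 0, -1.5, 0, 0, 0], [-1, -1.2, -2, -0.05, -0.02, 0.15], [-9.18, -10.88, -1.8, -0.25, -0.1, 0.76], [-9.18, -10.88, -1.8, -0.25, -0.1, 0.76], [-9.18, -10.88, -1.8, -0.25, -0.1, 0.76], [-9.18, -10.88, -1.8, -0.25, -0.1, 0.76], [-9.18, -10.88, -1.8, -0.25, -0.1, 0.76], [-9.18, -10.88, -1.8, -0.25, -0.1, 0.76], [-9.18, -10.88, -1.8, -0.25, -0.1, 0.76], [-9.18, -10.88, -1.8, -0.25, -0.1, 0.76], [-9.18, -10.88, -1.8, -0.25, -0.1, 0.76], [-9.18, -10.88, -1.8, -0.25, -0.1, 0.76]]], claw=1, squeeze=10)

```text
time: 1.6
position: [0.4076, 0.0671, 0.4764]
tool_rot: [0.51, 0.85, 0.112, 0.066]
ft_force: [-0.8, 0.1, -0.6]
grip_width: 0.0003
grip_force: 0.0
```

```bash
python3 -c "
from h import *
c=grab('wrist','w1'); print(tipof())
p=np.load('saw.npy')
def W(m): c_,n=np.cos(yaw),np.sin(yaw);m=np.array(m)/1000.;return np.array([p[0]+c_*m[0]-n*m[1],p[1]+n*m[0]+c_*m[1],m[2]])
for n,m in dict(rock=(-112,-41,53),end=(-112,-59,61),dial=(-110,40,57)).items(): print(n,W(m).round(4),proj(c,W(m)).round(0))
"
```

```text
[0.44845241 0.09066045 0.30054644]
rock [0.4395 0.107  0.053 ] [265. 149.]
end [0.448  0.0911 0.061 ] [267. 165.]
dial [0.4027 0.1792 0.057 ] [264.  76.]
```

View pics/w1.png

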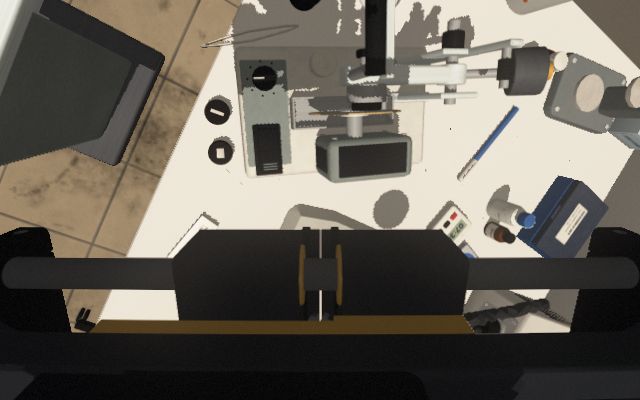

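```bash
cat >> h.py <<'E'
p0=np.load('saw.npy')
def W(m): return np.r_[p0[:2],0]+(m[0]*sx+m[1]*sy+m[2]*uz)/1000
E
python3 -c "
from h import *
for z in (90,68,60,56,52): print(z,row(W((-106,-63,z)),Rt(15)).tolist())
"
```

```text
90 [-0.088, -1.221, 5.122, -0.0, -0.002, -0.002]
68 [-0.089, -1.363, 5.653, -0.0, -0.002, -0.002]
60 [-0.089, -1.415, 5.847, -0.0, -0.002, -0.002]
56 [-0.089, -1.441, 5.943, -0.0, -0.002, -0.002]
52 [-0.089, -1.467, 6.04, -0.0, -0.002, -0.002]
```

>>> move_arm(commands=[[[-0.09, -0.6, 2.5, 0, 0, 0], [-0.09, -0.9, 3.8, 0, 0, 0], [-0.09, -1.22, 5.12, 0, 0, 0], [-0.09, -1.22, 5.12, 0, 0, 0], [-0.09, -1.36, 5.65, 0, 0, 0], [-0.09, -1.39, 5.75, 0, 0, 0], [-0.09, -1.415, 5.85, 0, 0, 0], [-0.09, -1.43, 5.9, 0, 0, 0], [-0.09, -1.43, 5.9, 0, 0, 0]]])

```text
time: 2.78
position: [0.4148, 0.0676, 0.2345]
tool_rot: [0.508, 0.851, 0.113, 0.067]
ft_force: [0.4, 1.1, 0.0]
grip_width: 0.0004
grip_force: 0.2
```

```bash
python3 -c "
from h import *
s=get_obs();t=tipof(s);d=t-np.r_[p0[:2],0];print(s['ft_force'],d@sx,d@sy,d[2])"
```

```text
[0.39961482 1.07249767 0.00373389] -0.10494504267136821 -0.06399226009316539 0.05884861823663115
```

>>> move_arm(commands=[[[0, -0.013, 0.05, 0, 0, 0], [0, -0.026, 0.1, 0, 0, 0], [0, -0.026, 0.1, 0, 0, 0]]])

```text
time: 3.15
position: [0.4147, 0.0673, 0.2316]
tool_rot: [0.509, 0.851, 0.114, 0.068]
ft_force: [-4.2, -0.5, 22.8]
grip_width: 0.0007
grip_force: 11.2
```

```bash
python3 -c "
from h import *
s=get_obs();t=tipof(s);d=t-np.r_[p0[:2],0];print(s['ft_force'],d@sx,d@sy,d[2])
c=grab('scene','s2');cv2.imwrite('pics/s2c.png',cv2.resize(c['pixels'][240:340,280:400],None,fx=4,fy=4,interpolation=cv2.INTER_CUBIC))"
```

```text
[-4.16766132 -0.45785543 22.80811704] -0.10477448133342213 -0.06439674808841012 0.05605170008824478
```

View pics/s2c.png

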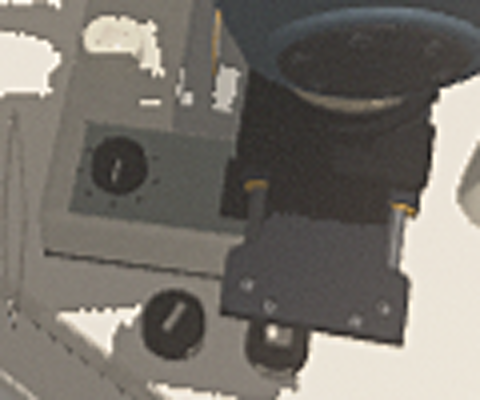

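>>> move_arm(commands=[[[0, 0.3, -1.3, 0, 0, 0], [0.1, 0.7, -2.7, 0, 0, 0], [0.1, 1.1, -4, 0, 0, 0], [0.1, 1.45, -5.9, 0, 0, 0], [0.1, 1.45, -5.9, 0, 0, 0], [0.1, 1.45, -5.9, 0, 0, 0]]])

```text
time: 3.95
position: [0.4082, 0.0682, 0.4743]
tool_rot: [0.508, 0.851, 0.113, 0.069]
ft_force: [-0.4, -0.4, -0.0]
grip_width: 0.0003
grip_force: 0.0
```

```bash
python3 -c "
from h import *
c=grab('wrist','w3'); w1=load('w1')
for n,k in (('before',w1),('after',c)):
  for y in (-58,-50,-41,-32,-24):
    u=proj(k,W((-112,y,56))); print(n,y,u.round(0),[ (depth(k,u[0]+a,u[1])[2]*1000).round(1) for a in (-5,0,5)])
print(tipof())
cv2.imwrite('pics/w3c.png',np.hstack([cv2.resize(k['pixels'][50:190,230:330],None,fx=4,fy=4) for k in (w1,c)]))
"
```

```text
before -58 [266. 163.] [np.float64(60.9), np.float64(61.6), np.float64(61.4)]
before -50 [266. 157.] [np.float64(59.2), np.float64(61.0), np.float64(58.9)]
before -41 [266. 149.] [np.float64(58.0), np.float64(57.5), np.float64(58.0)]
before -32 [265. 141.] [np.float64(56.3), np.float64(56.0), np.float64(56.4)]
before -24 [265. 134.] [np.float64(56.0), np.float64(56.3), np.float64(54.8)]
after -58 [264. 163.] [np.float64(55.7), np.float64(56.3), np.float64(56.3)]
after -50 [263. 156.] [np.float64(57.9), np.float64(57.4), np.float64(56.1)]
after -41 [263. 148.] [np.float64(57.5), np.float64(57.8), np.float64(58.8)]
after -32 [263. 141.] [np.float64(61.7), np.float64(62.2), np.float64(61.8)]
after -24 [262. 134.] [np.float64(63.6), np.float64(64.1), np.float64(64.4)]
[0.44968518 0.09068972 0.2971567 ]
```

View pics/w3c.png

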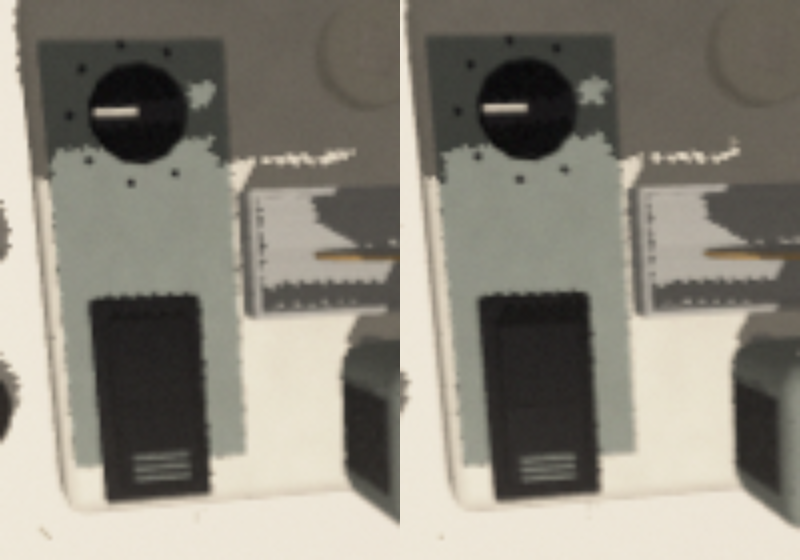

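```bash
python3 -c "
from h import *
Rm=Rt(25)
for m in ((-95,100,300),(-85,100,186)): print(m,row(W(m),Rm).tolist())
"
```

```text
(-95, 100, 300) [4.002, -0.39, 0.099, -0.173, 0.001, -0.002]
(-85, 100, 186) [4.002, -0.891, 2.916, -0.173, 0.001, -0.002]
```

>>> move_arm(commands=[[[1.3, -0.39, 0.1, -0.17, 0, 0], [2.6, -0.39, 0.1, -0.17, 0, 0], [4, -0.39, 0.1, -0.17, 0, 0], [4, -0.39, 0.1, -0.17, 0, 0], [4, -0.56, 1.04, -0.17, 0, 0], [4, -0.72, 2, -0.17, 0, 0], [4, -0.89, 2.92, -0.17, 0, 0], [4, -0.89, 2.92, -0.17, 0, 0], [4, -0.89, 2.92, -0.17, 0, 0]]])

```text
time: 5.12
position: [0.3295, 0.2069, 0.351]
tool_rot: [0.502, 0.838, 0.184, 0.11]
ft_force: [0.8, 0.0, 0.5]
grip_width: 0.0003
grip_force: 0.0
```

```bash
python3 -c "
from h import *
s=get_obs();t=tipof(s);d=t-np.r_[p0[:2],0];print(s['ft_force'],d@sx,d@sy,d[2])
grab('scene','s4'); c=grab('wrist','w4')
Rm=Rt(25)
off=np.array([11.5,0,29.7])
for m in ((-72,100,186),(-65,100,186)): print(m,row(W(m),Rm,s).tolist())
for th in np.arange(0,1.11,.06):
  f=np.radians(35)+th; m=np.array([75-150*np.cos(f),100,130+150*np.sin(f)])-off
  print(th.round(2),m.round(0),row(W(m),Rm,s).round(2).tolist())
"
```

```text
[0.79812269 0.00983822 0.46568181] -0.08498581135367385 0.09899807181862805 0.18577345801657807
(-72, 100, 186) [0.022, 0.28, 0.131, -0.004, 0.001, -0.003]
(-65, 100, 186) [0.023, 0.438, 0.204, -0.004, 0.001, -0.003]
0.0 [-59. 100. 186.] [0.02, 0.57, 0.26, -0.0, 0.0, -0.0]
0.06 [-54. 100. 194.] [0.02, 0.77, 0.15, -0.0, 0.0, -0.0]
0.12 [-48. 100. 200.] [0.02, 0.97, 0.05, -0.0, 0.0, -0.0]
0.18 [-42. 100. 207.] [0.02, 1.18, -0.03, -0.0, 0.0, -0.0]
0.24 [-35. 100. 213.] [0.02, 1.39, -0.1, -0.0, 0.0, -0.0]
0.3 [-28. 100. 219.] [0.03, 1.61, -0.16, -0.0, 0.0, -0.0]
0.36 [-21. 100. 224.] [0.03, 1.83, -0.2, -0.0, 0.0, -0.0]
0.42 [-14. 100. 229.] [0.03, 2.06, -0.23, -0.0, 0.0, -0.0]
0.48 [ -6. 100. 233.] [0.03, 2.28, -0.25, -0.0, 0.0, -0.0]
0.54 [  2. 100. 237.] [0.03, 2.5, -0.25, -0.0, 0.0, -0.0]
0.6 [ 11. 100. 241.] [0.03, 2.73, -0.24, -0.0, 0.0, -0.0]
0.66 [ 19. 100. 244.] [0.03, 2.95, -0.22, -0.0, 0.0, -0.0]
0.72 [ 28. 100. 246.] [0.03, 3.18, -0.18, -0.0, 0.0, -0.0]
0.78 [ 37. 100. 248.] [0.03, 3.39, -0.14, -0.0, 0.0, -0.0]
0.84 [ 46. 100. 249.] [0.03, 3.61, -0.07, -0.0, 0.0, -0.0]
0.9 [ 55. 100. 250.] [0.03, 3.82, 0.0, -0.0, 0.0, -0.0]
0.96 [ 64. 100. 250.] [0.03, 4.03, 0.09, -0.0, 0.0, -0.0]
1.02 [ 73. 100. 250.] [0.03, 4.23, 0.19, -0.0, 0.0, -0.0]
1.08 [ 81. 100. 249.] [0.03, 4.42, 0.3, -0.0, 0.0, -0.0]
```

View pics/s4.png

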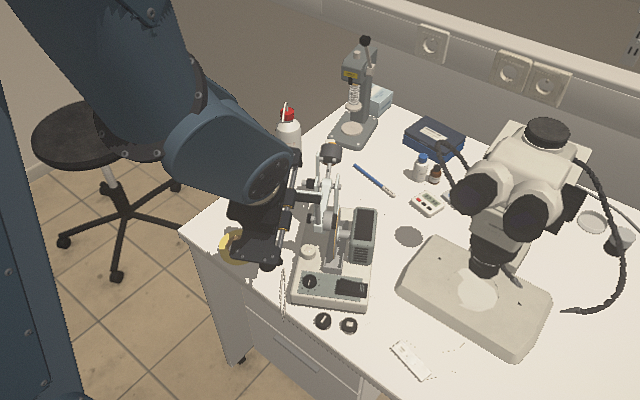

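>>> move_arm(commands=[[[0.02, 0.2, 0.1, 0, 0, 0], [0.02, 0.4, 0.2, 0, 0, 0], [0.02, 0.57, 0.26, 0, 0, 0], [0.02, 0.67, 0.2, 0, 0, 0], [0.02, 0.77, 0.15, 0, 0, 0], [0.02, 0.97, 0.05, 0, 0, 0], [0.02, 1.18, -0.03, 0, 0, 0], [0.02, 1.39, -0.1, 0, 0, 0]]])

```text
time: 6.22
position: [0.3697, 0.2309, 0.3777]
tool_rot: [0.501, 0.839, 0.183, 0.108]
ft_force: [-6.0, -2.3, 2.0]
grip_width: 0.0007
grip_force: 2.9
```

```bash
python3 -c "
from h import *
s=get_obs();t=tipof(s);d=t-np.r_[p0[:2],0];f=s['ft_force'];print(f@sx,f@sy,f[2],d@sx,d@sy,d[2])
"
```

```text
-6.377701791243406 0.8663265092027248 2.040429994926495 -0.0390475481871566 0.10146598110496413 0.21201900028465656
```

>>> move_arm(commands=[[[0, 0.22, -0.08, 0, 0, 0], [0, 0.44, -0.14, 0, 0, 0], [0, 0.67, -0.19, 0, 0, 0], [0, 0.89, -0.22, 0, 0, 0], [0, 1.11, -0.22, 0, 0, 0], [0, 1.34, -0.21, 0, 0, 0], [0, 1.56, -0.19, 0, 0, 0], [0, 1.79, -0.15, 0, 0, 0], [0, 2.0, -0.11, 0, 0, 0]]])

```text
time: 7.35
position: [0.4347, 0.265, 0.4156]
tool_rot: [0.501, 0.838, 0.185, 0.11]
ft_force: [-1.4, 0.3, 0.7]
grip_width: 0.0004
grip_force: 0.5
```

```bash
python3 -c "
from h import *
s=get_obs();t=tipof(s);d=t-np.r_[p0[:2],0];f=s['ft_force'];print(f@sx,f@sy,f[2],d@sx,d@sy,d[2])
"
```

```text
-1.112542321094488 0.9484046406641757 0.731079077301859 0.035314984845368075 0.10030059444828138 0.25040258673358773
```

>>> move_arm(commands=[[[0, 0.22, 0.07, 0, 0, 0], [0, 0.43, 0.14, 0, 0, 0], [0, 0.64, 0.23, 0, 0, 0], [0, 0.84, 0.33, 0, 0, 0], [0, 1.03, 0.44, 0, 0, 0], [0, 1.03, 0.44, 0, 0, 0], [0, 1.03, 0.44, 0, 0, 0], [0, 1.03, 0.44, 0, 0, 0]]])

```text
time: 8.35
position: [0.473, 0.2858, 0.4166]
tool_rot: [0.501, 0.838, 0.184, 0.11]
ft_force: [-0.4, -0.1, -0.5]
grip_width: 0.0005
grip_force: 0.0
```

```bash
python3 -c "
from h import *
s=get_obs();t=tipof(s);d=t-np.r_[p0[:2],0];f=s['ft_force'];print(f@sx,f@sy,f[2],d@sx,d@sy,d[2])
"
```

```text
-0.3936733446315122 0.045288202150652906 -0.5183683463046467 0.07870094608521429 0.10042250371127935 0.251358877637589
```

>>> move_arm(commands=[[[0, -0.3, 0, 0, 0, 0], [0, -0.8, 0, 0, 0, 0], [0, -1.5, -0.3, 0, 0, 0], [0, -2.5, -0.8, 0, 0, 0], [0, -3.5, -1.3, 0, 0, 0], [0, -3.5, -1.3, 0, 0, 0], [0, -3.5, -1.3, 0, 0, 0], [0, -3.5, -1.3, 0, 0, 0], [0, -3.5, -1.3, 0, 0, 0], [0, -3.5, -1.3, 0, 0, 0], [0, -3.5, -1.3, 0, 0, 0], [0, -3.5, -1.3, 0, 0, 0]]])

```text
time: 9.85
position: [0.3422, 0.2154, 0.4051]
tool_rot: [0.501, 0.838, 0.184, 0.11]
ft_force: [-0.4, 0.1, 0.3]
grip_width: 0.0007
grip_force: 0.0
```

```bash
python3 -c "
from h import *
c=grab('scene','s6'); k=grab('top','t6')
cv2.imwrite('pics/s6c.png',np.hstack([cv2.resize(c['pixels'][120:340,220:420],(400,440)),cv2.resize(k['pixels'][80:300,200:400],(400,440))]))
m=(75+50.07,100,130+141.4)
print('expected bar ends on stop: scene',[proj(c,W((m[0],y,m[2]))).round() for y in (30,140)],'top',[proj(k,W((m[0],y,m[2]))).round() for y in (30,140)])"
```

```text
expected bar ends on stop: scene [array([336., 115.]), array([280., 109.])] top [array([289., 121.]), array([239., 146.])]
```

View pics/s6c.png

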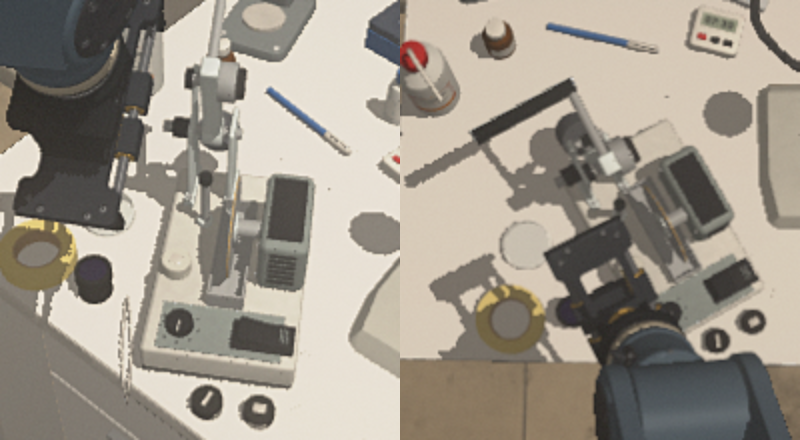

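Arm is up: in the top view the bar runs from about (237,147) to (288,121), against (239,146) to (289,121) expected on the stop. The rocker is off, and the small things are where they stood.

>>> move_arm(commands=[[[0, 0, 0, 0, 0, 0], [0, 0, 0, 0, 0, 0], [0, 0, 0, 0, 0, 0], [0, 0, 0, 0, 0, 0], [0, 0, 0, 0, 0, 0], [0, 0, 0, 0, 0, 0], [0, 0, 0, 0, 0, 0], [0, 0, 0, 0, 0, 0], [0, 0, 0, 0, 0, 0], [0, 0, 0, 0, 0, 0], [0, 0, 0, 0, 0, 0], [0, 0, 0, 0, 0, 0]]])

```text
time: 11.45
position: [0.3421, 0.2154, 0.4052]
tool_rot: [0.501, 0.838, 0.184, 0.11]
ft_force: [1.0, -1.3, -0.1]
grip_width: 0.0004
grip_force: 0.0
```

```bash
python3 -c "
from rig import *
print(hand_in())"
```

```text
the job is handed in; nothing more can be done
None
```

The saw is switched off, the specimen arm rests up on its rear stop, and the small things look undisturbed in the last pictures; the job was handed in after about 11.5 s, and no verdict came back.

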